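# Pack up the seized foot of a rocking spectrophotometer and hold the wedge home

## Robot

A 6-joint arm with a two-finger parallel gripper is mounted at the origin on the work surface. World frame = base frame: x ahead of the robot, y to its left, z up, the work surface at z = 0. Lengths are in mm, angles in rad, forces in N, time in s.
With the tool pointing down it reaches from about 275 to 1000 mm from the base axis. Payload 8.4 kg.
Tool frame: the origin (TCP) lies at the very end of the fingers, on their centre line; the grasp point (between the pads) lies 19 mm behind it; z points along the fingers, y is the line along which they close (so a half turn about z gives the same grasp; the last joint's range is limited). The gripper opens to 85 mm and grips with 20 to 120 N. Pads are 22 mm wide; open, the fingers measure 114 mm over their backs; the gripper's body (76 mm by 85 mm) begins 54 mm behind the grasp point. The pads swing forward as they close: fully open they stand 13 mm farther back than shut.
Start: joints at [-1.327, 0.353, 1.633, -0, 1.155, -0.002], TCP at [152.081, -606.217, 231.281] pointing down, gripper open.
Joint ranges: [-2.63, 2.63], [-0.92, 2.1], [0.06, 2.66], [-1.3, 4.44], [0, 2.69], [-3.02, 3.02]. Speed limits (rad/s): [2.22, 2.22, 2.79, 3.14, 3.14, 3.14].

## Interface

Orientations are given as [roll, pitch, yaw] about the fixed x, y, z axes, in that order (R = Rz(yaw) Ry(pitch) Rx(roll)).
In Python, from rig import r, vision gives the robot as it stands. The module is installed in compiled form; this text tells all that it offers.
- The arm moves only by the tool play_rows, never from a script. Its argument "steps" is a list of rows, each an object with "delta_pos": the shift along the tool's x, y, z in cm, a list of three; "yaw": the turn about the tool's z in rad; "jaw": the opening in per cent of the stroke, from 0 (shut) to 100 (fully open). A call has exactly 8 rows; each row is the pose to reach, as a shift and turn from the pose commanded when the call began, along the tool's axes at that moment; what a row does not reach only later rows make up. A row lasts 1/10 s, in which the tool goes at most 50 mm and 8.59 degrees, less where a joint would pass 70% of its speed; a pose out of reach is approached as far as the arm can. A call with a gripper value outside its range is refused whole. The fingers move at their own pace and stop on an object; "grip_force" is the grip in N (left out, the last holds). Time passes only in rows, so rows that repeat a pose let the fingers close, or fill a call up. It gives the time, the measured TCP pose, the force, the opening and the grip force at its end, in the units of the state.
- r.sense(): the state, without advancing time (a new reading comes with each control period).
- vision.grab_frame(name): name is "side" or "top" or "wrist"; returns (picture, depth): 420x560x3 uint8, red, green, blue; 420x560 float32, mm along the optical axis (not along the pixel's ray), 0 where there is no reading.
- vision.calibration(name): a dict with "mtx" (3x3 intrinsics, pixels), "extrinsics" (4x4, takes a point from camera to world coordinates). Camera axes: x right, y down, z forward; pixel columns grow to the right and rows downward; lengths in mm; the calibration is good to about 2 mm. A picture is of the moment at which its call begins: read the wrist's pose just before it. calibration takes no time and is no camera call; for the wrist camera it gives the pose at the moment of the call.
- r.sign_off(): hands the job in; it is judged then, once.
Trained networks look in the newest picture that a camera, given by its name, has taken for a name from the list of things; names that differ only in an ending like _2 or _b are one class to them, and where a whole thing is asked for, a point or a joint stands for the part that bears it (a point fixed in the world has none). Each returns a list of dicts, best first, with "conf" (0 to 1); they miss things now and then, are a little off and sometimes report something else, mostly with a low value. They report only what shows in the picture. A call takes as long as a camera call.
- vision.cut_out(camera, thing): "region" (420x560 bool, what is visible of it) and "uv" ([column, row] in pixels, amid what is visible of it).
- vision.landmark_of(camera, thing): "uv" ([column, row] in pixels: a listed point, or the origin of a listed thing).
The state is a dict: "clock": time; "qpos": joint angles; "qvel": joint speeds; "joint_efforts": joint torques, N m; "eef_pos": TCP position; "tcp_rot": TCP orientation; "contact_force": force on the tool from outside, world axes, zero at the start; "wrist_torque": the same for the moment, N m; "opening": opening from 0.0 (shut) to 1.0 (fully open); "grasp_force": force on a finger pad.
Only numpy, scipy, OpenCV 4.12 (cv2) and the standard library are available. Lean on these libraries where they do the work, as an engineer would, in place of code of your own. Each camera call takes 0.05 s, during which the arm holds its last target. There are 200 camera calls.

## Task

The spectrophotometer rocks because the levelling foot under its front corner farther from the robot has seized clear of the bench. Slide the flat blue packers in under that foot, flat on one another and covering the whole foot, using as many as it takes (one or two) for the orange wedge to fill what is left, then push the wedge in over them, thin end first and square to the front, until you feel it bind between packers and foot. Finish while still gripping the wedge and keeping it pushed home, and leave the mouse, the steel cup and the cuvette box where they stand.

Things in the scene. Friction and masses are not known exactly. Their poses are not given: they have to be found in the camera images.
- photometer: White and blue spectrophotometer, heavy, fixed. Case 360 (x) x 380 (y) mm, 32 mm clear of the bench on round feet; a low keypad deck (top at 70 mm, 120 mm deep) at the front, housing to 215 mm behind it. Origin: on the bench under the case's middle. Its front faces its own -y, 190 mm from the origin; +x points away from the robot. Three feet touch the bench; the fourth is foot.
- foot: Seized foot, rigid: pale grey pad 26 mm in diameter, 10 mm thick, on a stud, at the instrument's front corner farther from the robot (150 mm along its +x, 168 mm along its -y; 22 mm behind the front face). Origin: middle of the pad's flat underside, so its height is the gap to fill, 13.5 to 21.5 mm. Axes as the instrument's: packers and wedge go in along +y.
- packer_a: Flat blue plastic packer, 50 mm wide (x), 120 mm long (y), 5 mm thick, 36 g, lying on the bench; origin: middle of its underside. Both ends alike. To leave the gripper room in front of the case, hold it near the end that stays outside.
- packer_b: A second packer exactly like packer_a.
- wedge: Orange plastic wedge, 50 mm wide (x), 200 mm long (y), 80 to 130 g, flat underside. 4 mm thick at the thin end (+y), growing 1 mm per 10 mm to 13 mm at 90 mm from that end, then 13 mm along the grip part (-y, five dark ribs on top). Origin: middle of its underside. It binds where as thick as the gap left, first at the foot's front edge; friction about 0.6, a 10 N push sets it.
- wedge_nose (a point): Middle of the wedge's thin end, at the underside, 100 mm along +y from the wedge's origin; axes as the wedge's.
- mouse: Grey wireless computer mouse, 110 x 60 x 34 mm; bystander. Origin under its middle.
- steel_cup: Stainless steel cup, 70 mm in diameter, 60 mm tall; bystander. Origin under its middle.
- cuvette_box: Grey cuvette box with a green lid, 112 x 72 x 44 mm; bystander. Origin under its middle.

How it is judged:
By the outcome, as a careful person would: the job done as asked, in the order asked, and still so for the second after the job is handed in, while the arm keeps its last pose, push and grip.
It also fails if it takes over 72 s, if anything falls off the work surface, if the arm or the gripper's body presses on something with over 40 N, if the wrist force passes 120 N, or if a joint passes its speed limit or range.

## Working session

There is one attempt and no reset: what is moved stays moved. The work goes in short steps, Python scripts to look and compute and a tool call to move; the robot and the scene stay as the last step left them, time stands still between calls to the robot, and variables do not carry over. Pictures are saved under pics/ and viewed, at most 10 in all, crops included, and the job is handed in when it is done.

Besides the shell and the picture viewer there is one more tool, called after ">>>" as name([rows], argument=value, ...), one row to a line, values as JSON. play_rows: Moves the arm, as the interface text tells. Its arguments: {"type":"object","properties":{"steps":{"type":"array"},"grip_force":{"type":"number"}},"required":["steps"]}

```bash
mkdir -p pics
cat > h.py <<'E'
import numpy as np, cv2
from rig import r, vision
def cal(n):
    c=vision.calibration(n); return np.array(c["mtx"]),np.array(c["extrinsics"])
def cloud(n,depth):
    K,E=cal(n); v,u=np.mgrid[0:420,0:560]
    p=np.stack([(u-K[0,2])/K[0,0]*depth,(v-K[1,2])/K[1,1]*depth,depth],-1)
    P=p@E[:3,:3].T+E[:3,3]; P[depth==0]=np.nan; return P
def ray(n,uv,z):
    K,E=cal(n); d=E[:3,:3]@np.array([(uv[0]-K[0,2])/K[0,0],(uv[1]-K[1,2])/K[1,1],1]); o=E[:3,3]
    return o+d*(z-o[2])/d[2]
def save(n,img): cv2.imwrite(f"pics/{n}.png",cv2.cvtColor(img,cv2.COLOR_RGB2BGR))
E
python3 - <<'E'
from h import *
ims=[]
for n in("top","side"):
    im,d=vision.grab_frame(n); P=cloud(n,d); save(n+"0",im); 
    K,E=cal(n); print(n,E[:3,3].round(),K[0,0])
    for t in("photometer","foot","packer_a","wedge","mouse","steel_cup","cuvette_box"):
        for o in vision.cut_out(n,t)[:3]:
            m=o["region"]; q=P[m]; q=q[~np.isnan(q[:,0])]
            rect=cv2.minAreaRect(q[:,:2].astype(np.float32)) if len(q)>4 else None
            print(t,round(o["conf"],2),np.round(o["uv"]),m.sum(),np.nanmedian(q,0).round(),[np.round(x,2) for x in rect] if rect else '')
print(r.sense())
E
```

```text
top [ 372.   -5. 1510.] 524.7183321447986
photometer 0.87 [135. 268.] 21899 [430. 363. 205.] [array([450.58, 413.59]), array([404.69, 465.8 ]), np.float64(5.5)]
packer_a 0.69 [330. 187.] 720 [ 656. -140.    5.] [array([ 656.29, -139.89]), array([119.75,  52.62]), np.float64(88.76)]
packer_a 0.68 [334. 224.] 713 [ 547. -152.    5.] [array([ 546.23, -152.76]), array([ 53.1, 119. ]), np.float64(0.26)]
packer_a 0.3 [267. 151.] 497 [773.  30.  17.] [array([766.91,  27.87]), array([74.95, 71.78]), np.float64(13.57)]
wedge 0.65 [332. 268.] 1265 [ 418. -146.   11.] [array([ 418.36, -146.68]), array([ 51.88, 202.13]), np.float64(10.16)]
mouse 0.91 [266. 281.] 838 [388.  46.  29.] [array([388.84,  46.32]), array([114.18,  61.16]), np.float64(8.16)]
steel_cup 0.84 [267. 150.] 491 [771.  30.  15.] [array([761.81,  29.23]), array([68.59, 66.72]), np.float64(75.81)]
cuvette_box 0.86 [410. 200.] 1106 [ 606. -363.   43.] [array([ 613.11, -373.09]), array([ 83.41, 125.97]), np.float64(77.58)]
side [ 381. -748.  831.] 393.71008286588346
photometer 0.85 [210. 122.] 12572 [430. 310. 146.] [array([461.71
[... 1122 characters left out ...]
79.6)]
{'clock': 0.8, 'qpos': array([-1.32739220e+00,  3.53002427e-01,  1.63338416e+00,  1.49863363e-05,
        1.15521617e+00, -2.39886304e-03]), 'qvel': array([ 0.00098602, -0.00071596,  0.00159845,  0.00045755,  0.00102865,
       -0.00074129]), 'joint_efforts': array([ 8.48073159e-04, -6.05108356e+01, -3.42435372e+01,  7.81043377e-05,
        7.62218842e-04, -1.43612823e-05]), 'eef_pos': array([ 152.09124502, -606.21846377,  231.28624077]), 'tcp_rot': array([-3.14158259e+00, -1.37348639e-05,  2.45796942e-01]), 'contact_force': array([-1.20553072, -0.60589843, -0.06301753]), 'wrist_torque': array([ 0.01620712, -0.00287401,  0.00204446]), 'grasp_force': 0.0, 'opening': 0.9979440088467737}
```

```bash
python3 -c "
import cv2,numpy as np
a=cv2.imread('pics/top0.png');b=cv2.imread('pics/side0.png')
cv2.imwrite('pics/both.png',cv2.resize(np.vstack([a,b]),(400,600)) )"
```

```text
(no output)
```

View pics/top0.png

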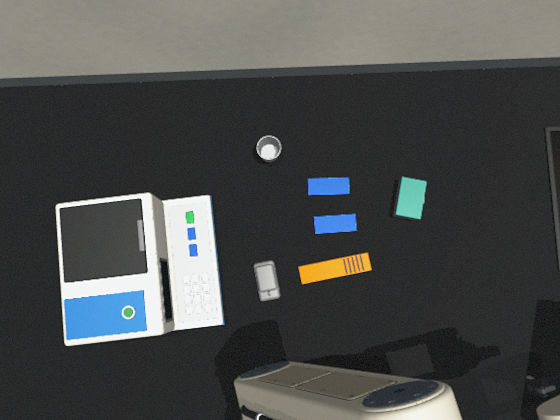

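View pics/side0.png

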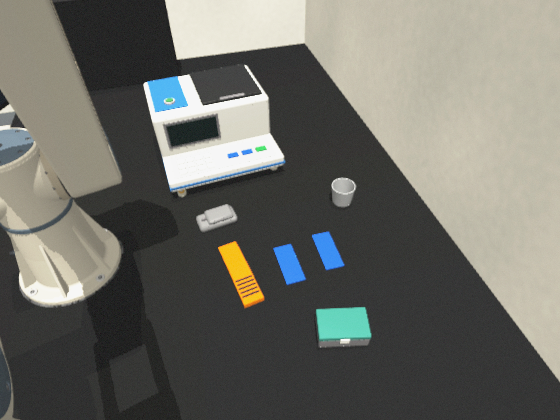

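Run:
```python
from h import *
im,d=vision.grab_frame("top"); P=cloud("top",d)
for o in vision.cut_out("top","photometer")[:1]:
    q=P[o["region"]]; k=q[(q[:,2]>55)&(q[:,2]<85)]; print(len(k),np.median(k[:,2]))
    # front edge: max-col per row
    rect=cv2.minAreaRect(k[:,:2].astype(np.float32)); print(rect,cv2.boxPoints(rect).round())
    h=q[q[:,2]>190]; rect=cv2.minAreaRect(h[:,:2].astype(np.float32)); print(rect,cv2.boxPoints(rect).round(), np.median(h[:,2]))
for n in("side",):
    im,d=vision.grab_frame(n); Q=cloud(n,d)
    for t in("foot","wedge_nose","photometer","wedge"):
        print(t,[(round(o["conf"],2),np.round(o["uv"],1),ray(n,o["uv"],0 if t!="foot" else 17.5).round(1)) for o in vision.landmark_of(n,t)[:2]])
    q=Q[150:200,160:290].reshape(-1,3); 
im,d=vision.grab_frame("wrist");save("w0",im)
K,E=cal("wrist");s=r.sense();print(K,E.round(3)); 
from scipy.spatial.transform import Rotation as R
T=np.eye(4);T[:3,:3]=R.from_euler("xyz",s["tcp_rot"]).as_matrix();T[:3,3]=s["eef_pos"]
print((np.linalg.inv(T)@E).round(3))
```

```text
6382 70.98362124468213
((446.7817077636719, 250.248291015625), (360.4591369628906, 140.3274383544922), 4.886892318725586) [[261. 305.]
 [273. 165.]
 [632. 196.]
 [620. 336.]]
((430.22088623046875, 434.6270751953125), (360.41448974609375, 252.2873077392578), 5.2398786544799805) [[239. 544.]
 [262. 293.]
 [621. 325.]
 [598. 577.]] 209.73437498880503
foot []
wedge_nose [(0.76, array([226.2, 244.2]), array([401.6, -49.9,   0. ]))]
photometer [(0.79, array([213.4, 151. ]), array([427.4, 373.8,   0. ]))]
wedge [(0.73, array([236.8, 271.1]), array([ 413.2, -144.9,    0. ])), (0.4, array([227.9, 245.3]), array([405.5, -54.9,   0. ]))]
[[355.48928021   0.         279.50961682]
 [  0.         355.48928021 211.37221674]
 [  0.           0.           1.        ]] [[ 2.44000e-01 -9.28000e-01 -2.82000e-01  2.23093e+02]
 [-9.70000e-01 -2.33000e-01 -7.10000e-02 -5.89155e+02]
 [ 1.00000e-03  2.91000e-01 -9.57000e-01  3.72909e+02]
 [ 0.00000e+00  0.00000e+00  0.00000e+00  1.00000e+00]]
[[ 0.00000e+00 -9.57000e-01 -2.90000e-01  7.30450e+01]
 [ 1.00000e+00  0.00000e+00  1.00000e-03  7.43000e-01]
 [-1.00000e-03 -2.90000e-01  9.57000e-01 -1.41623e+02]
 [ 0.00000e+00  0.00000e+00  0.00000e+00  1.00000e+00]]
```

>>> play_rows([
  {"delta_pos": [56, -55.6, 10], "yaw": 1.046, "jaw": 100},
  {"delta_pos": [56, -55.6, 10], "yaw": 1.046, "jaw": 100},
  {"delta_pos": [56, -55.6, 10], "yaw": 1.046, "jaw": 100},
  {"delta_pos": [56, -55.6, 10], "yaw": 1.046, "jaw": 100},
  {"delta_pos": [56, -55.6, 10], "yaw": 1.046, "jaw": 100},
  {"delta_pos": [56, -55.6, 10], "yaw": 1.046, "jaw": 100},
  {"delta_pos": [56, -55.6, 10], "yaw": 1.046, "jaw": 100},
  {"delta_pos": [56, -55.6, 10], "yaw": 1.046, "jaw": 100},
])

```text
clock: 2.0
eef_pos: [348.8, -282.1, 183.7]
tcp_rot: [-3.142, -0.001, -0.806]
contact_force: [0.7, 0.3, -0.1]
opening: 1.0
grasp_force: 0.0
```

```bash
cat >> h.py <<'E'
def go(x,y,z,yaw):
    s=r.sense(); p=s["eef_pos"]; w=s["tcp_rot"][2]
    D=np.array([x,y,z])-p; tx=np.array([np.cos(w),np.sin(w)]); ty=np.array([np.sin(w),-np.cos(w)])
    dy=(yaw-w+np.pi)%(2*np.pi)-np.pi
    print("at",p.round(1),"yaw %.3f"%w,"F",s["contact_force"].round(1),"open %.3f gf %.1f t %.2f"%(s["opening"],s["grasp_force"],s["clock"]))
    print("delta cm [%.2f, %.2f, %.2f] yaw %.3f"%(tx@D[:2]/10,ty@D[:2]/10,-D[2]/10,-dy))
E
python3 -c "
from h import *
go(560,70,45,-0.8)"
```

```text
at [ 348.8 -282.1  183.7] yaw -0.806 F [ 0.7  0.3 -0.1] open 1.000 gf 0.0 t 2.00
delta cm [-10.77, -39.62, 13.87] yaw -0.006
```

>>> play_rows([
  {"delta_pos": [-9.5, -38, 14], "yaw": 0, "jaw": 100},
  {"delta_pos": [-9.5, -38, 14], "yaw": 0, "jaw": 100},
  {"delta_pos": [-9.5, -38, 14], "yaw": 0, "jaw": 100},
  {"delta_pos": [-9.5, -38, 14], "yaw": 0, "jaw": 100},
  {"delta_pos": [-9.5, -38, 14], "yaw": 0, "jaw": 100},
  {"delta_pos": [-9.5, -38, 14], "yaw": 0, "jaw": 100},
  {"delta_pos": [-9.5, -38, 14], "yaw": 0, "jaw": 100},
  {"delta_pos": [-9.5, -38, 14], "yaw": 0, "jaw": 100},
])

```text
clock: 2.8
eef_pos: [547.6, 38.9, 48.2]
tcp_rot: [-3.141, -0.0, -0.8]
contact_force: [0.9, -1.7, 0.3]
opening: 1.002
grasp_force: 0.0
```

Run:
```python
from h import *
go(560,70,45,-0.8)
im,d=vision.grab_frame("wrist");save("w1",im);P=cloud("wrist",d);np.save("w1.npy",P)
K,E=cal("wrist");p=np.linalg.inv(E)@[600,216,17,1];print("expected uv",K@(p[:3]/p[2]))
for o in vision.cut_out("wrist","foot"):
    q=P[o["region"]];print(o["conf"],o["uv"],len(q),np.nanpercentile(q,[2,50,98],axis=0).round(1))
    ys,xs=np.nonzero(o["region"]);print(xs.min(),xs.max(),ys.min(),ys.max())
print([(o["conf"],o["uv"]) for o in vision.landmark_of("wrist","foot")])
```

```text
at [547.6  38.9  48.2] yaw -0.800 F [ 0.9 -1.7  0.3] open 1.002 gf 0.0 t 2.80
delta cm [-1.37, -3.06, 0.32] yaw 0.000
expected uv [ 16.18773191 390.62355843   1.        ]
0.51 [548.6, 269.8] 1063 [[408.8 -64.6  -3.5]
 [427.3 -50.8   1. ]
 [433.1 -42.8   3. ]]
526 559 242 299
[]
```

View pics/w1.png

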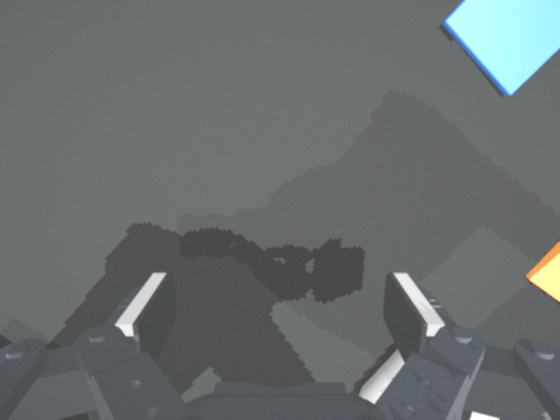

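>>> play_rows([
  {"delta_pos": [0, -3, 0], "yaw": 0, "jaw": 0},
  {"delta_pos": [0, -3, 0], "yaw": 0, "jaw": 0},
  {"delta_pos": [0, -3, 0], "yaw": 0, "jaw": 0},
  {"delta_pos": [0, -3, 0], "yaw": 0, "jaw": 0},
  {"delta_pos": [0, -3, 0], "yaw": 0, "jaw": 0},
  {"delta_pos": [0, -3, 0], "yaw": 0, "jaw": 0},
  {"delta_pos": [0, -3, 0], "yaw": 0, "jaw": 0},
  {"delta_pos": [0, -3, 0], "yaw": 0, "jaw": 0},
])

```text
clock: 3.75
eef_pos: [568.0, 57.6, 48.9]
tcp_rot: [-3.142, -0.0, -0.8]
contact_force: [-0.1, 0.4, -0.4]
opening: -0.0
grasp_force: 0.0
```

Run:
```python
from h import *
go(560,70,45,-0.8)
im,d=vision.grab_frame("wrist");save("w2",im);P=cloud("wrist",d);np.save("w2.npy",P)
K,E=cal("wrist");print(E[:3,3])
for z in (13.5,21.5,31.5):
    p=np.linalg.inv(E)@[600,216-13,z,1];print("expected uv",K@(p[:3]/p[2]))
for o in vision.cut_out("wrist","foot"):
    q=P[o["region"]];print(o["conf"],o["uv"],len(q),np.nanpercentile(q,[2,50,98],axis=0).round(1))
    ys,xs=np.nonzero(o["region"]);print(xs.min(),xs.max(),ys.min(),ys.max())
print([(o["conf"],o["uv"]) for o in vision.landmark_of("wrist","foot")])
```

```text
at [568.   57.6  48.9] yaw -0.800 F [-0.1  0.4 -0.4] open -0.000 gf 0.0 t 3.75
delta cm [-1.45, -0.29, 0.39] yaw -0.000
[618.77418203   3.46945029 190.48654154]
expected uv [ 71.65732112 373.88030822   1.        ]
expected uv [ 63.97119835 383.87451377   1.        ]
expected uv [ 53.52547473 397.45700679   1.        ]
0.62 [50.7, 373.8] 252 [[603.  202.9  14.2]
 [608.  205.8  18.9]
 [612.6 212.5  24.4]]
39 67 370 384
[(0.51, [58.2, 384.3])]
```

View pics/w2.png

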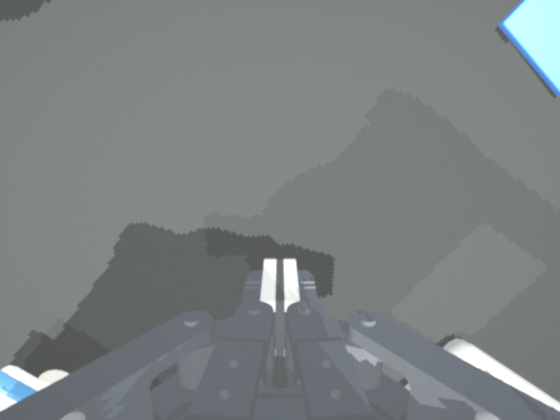

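Run:
```python
import numpy as np,cv2
P=np.load("w2.npy")
for v in range(362,392,2): print(v,[tuple(int(a) if a==a else -1 for a in P[v,u]) for u in range(36,76,5)])
im=cv2.imread("pics/w2.png")[340:420,0:110]; cv2.imwrite("pics/w2c.png",cv2.resize(im,None,fx=7,fy=7,interpolation=cv2.INTER_NEAREST))
```

```text
362 [(620, 226, 0), (618, 225, -1), (615, 223, 0), (613, 220, 0), (611, 218, -1), (608, 216, -1), (606, 214, -1), (604, 212, -1)]
364 [(619, 229, -1), (617, 226, 0), (614, 225, -2), (612, 221, 0), (610, 219, 0), (607, 218, -2), (605, 214, 0), (603, 212, 0)]
366 [(618, 231, -1), (616, 228, -1), (613, 226, -1), (611, 224, -2), (609, 221, -1), (606, 218, 0), (604, 216, -1), (602, 214, -1)]
368 [(617, 231, 0), (615, 229, -1), (613, 227, -1), (610, 225, -1), (608, 223, -1), (606, 220, 0), (603, 217, 0), (601, 215, 0)]
370 [(616, 232, 0), (614, 230, -1), (612, 229, -1), (609, 225, 0), (608, 205, 14), (605, 222, -1), (602, 219, 0), (600, 216, 0)]
372 [(615, 235, -1), (613, 232, -1), (611, 210, 15), (609, 208, 15), (607, 203, 17), (605, 205, 14), (601, 221, -1), (599, 218, -1)]
374 [(615, 235, -1), (612, 233, 0), (611, 208, 17), (609, 206, 18), (607, 204, 17), (604, 203, 16), (602, 204, 14), (611, 81, 121)]
376 [(614, 237, -1), (612, 211, 17), (610, 208, 18), (608, 206, 19), (606, 204, 18), (604, 203, 18), (611, 83, 120), (611, 82, 121)]
378 [(614, 197, 32), (611, 211, 19), (609, 208, 20), (
[... 176 characters left out ...]
2), (611, 82, 122), (610, 81, 122)]
382 [(612, 196, 34), (610, 196, 33), (608, 206, 23), (606, 203, 24), (612, 84, 122), (612, 83, 122), (611, 82, 122), (610, 81, 122)]
384 [(612, 194, 37), (610, 196, 34), (608, 196, 32), (613, 85, 122), (612, 84, 123), (611, 83, 123), (610, 82, 123), (610, 81, 123)]
386 [(611, 195, 37), (609, 195, 35), (613, 85, 123), (613, 83, 124), (612, 82, 125), (611, 82, 124), (610, 82, 124), (609, 81, 123)]
388 [(610, 196, 38), (608, 194, 37), (613, 85, 124), (612, 85, 124), (612, 83, 124), (611, 83, 123), (610, 82, 124), (609, 81, 124)]
390 [(610, 193, 40), (614, 85, 125), (613, 85, 124), (612, 84, 124), (611, 82, 125), (611, 82, 125), (610, 80, 125), (609, 81, 124)]
```

View pics/w2c.png

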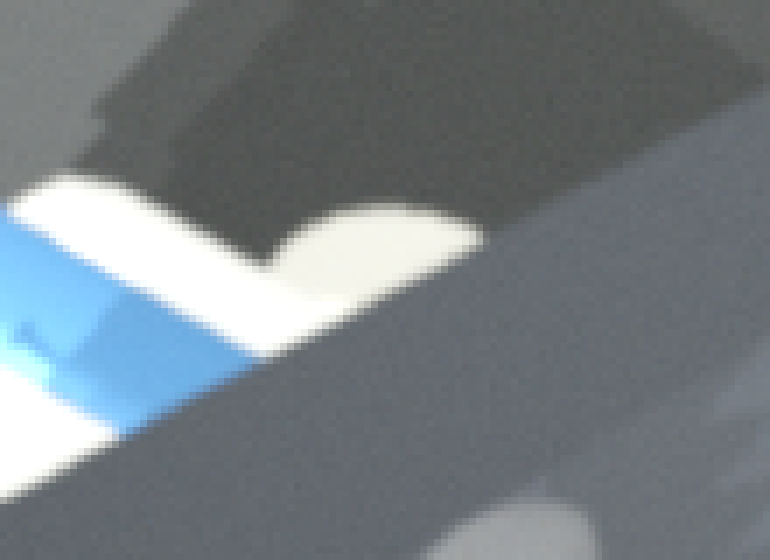

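```bash
python3 -c "
from h import *
go(548,-198,110,1.63)"
```

```text
at [568.1  57.8  48.8] yaw -0.800 F [ 0.5 -0.2 -0.2] open 0.000 gf 0.0 t 3.90
delta cm [16.95, 19.26, -6.12] yaw -2.430
```

>>> play_rows([
  {"delta_pos": [0, 4, -4], "yaw": -0.15, "jaw": 80},
  {"delta_pos": [17, 19.2, -6], "yaw": -2.43, "jaw": 80},
  {"delta_pos": [17, 19.2, -6], "yaw": -2.43, "jaw": 80},
  {"delta_pos": [17, 19.2, -6], "yaw": -2.43, "jaw": 80},
  {"delta_pos": [17, 19.2, -6], "yaw": -2.43, "jaw": 80},
  {"delta_pos": [17, 19.2, -6], "yaw": -2.43, "jaw": 80},
  {"delta_pos": [17, 19.2, -6], "yaw": -2.43, "jaw": 80},
  {"delta_pos": [17, 19.2, -6], "yaw": -2.43, "jaw": 80},
])

```text
clock: 4.7
eef_pos: [548.7, -199.8, 109.0]
tcp_rot: [3.141, -0.0, 0.349]
contact_force: [0.4, -0.1, -0.9]
opening: 0.804
grasp_force: 0.0
```

```bash
python3 -c "
from h import *
go(548,-198,110,1.63)"
```

```text
at [ 548.7 -199.8  109. ] yaw 0.349 F [ 0.4 -0.1 -0.9] open 0.804 gf 0.0 t 4.70
delta cm [-0.00, -0.20, -0.10] yaw -1.281
```

>>> play_rows([
  {"delta_pos": [0, 0, 0], "yaw": -1.28, "jaw": 80},
  {"delta_pos": [0, 0, 0], "yaw": -1.28, "jaw": 80},
  {"delta_pos": [0, 0, 0], "yaw": -1.28, "jaw": 80},
  {"delta_pos": [0, 0, 0], "yaw": -1.28, "jaw": 80},
  {"delta_pos": [0, 0, 0], "yaw": -1.28, "jaw": 80},
  {"delta_pos": [0, 0, 0], "yaw": -1.28, "jaw": 80},
  {"delta_pos": [0, 0, 0], "yaw": -1.28, "jaw": 80},
  {"delta_pos": [0, 0, 0], "yaw": -1.28, "jaw": 80},
])

```text
clock: 5.5
eef_pos: [548.7, -197.8, 108.8]
tcp_rot: [-3.141, -0.0, 1.552]
contact_force: [0.0, 0.5, -0.4]
opening: 0.802
grasp_force: 0.0
```

```bash
cat >> h.py <<'E'
def flat(n,t,z,near):
    """pose of a flat top face at height z: rectangle fitted to the mask cast on that plane"""
    out=[]
    for o in vision.cut_out(n,t):
        c=max(cv2.findContours(o["region"].astype(np.uint8),0,cv2.CHAIN_APPROX_NONE)[0],key=len)[:,0]
        w=np.array([ray(n,u,z)[:2] for u in c],np.float32); rc=cv2.minAreaRect(w); B=cv2.boxPoints(rc)
        if np.hypot(*(np.array(rc[0])-near))<90: print(t,round(o["conf"],2),"c",np.round(rc[0],1),"size",np.round(rc[1],1),"ang",round(rc[2],2),B.round(0).tolist())
E
python3 - <<'E'
from h import *
go(548,-198,110,1.63)
im,d=vision.grab_frame("wrist");save("w3",im)
flat("wrist","packer_a",5,[546,-153])
E
```

```text
at [ 548.7 -197.8  108.8] yaw 1.552 F [ 0.   0.5 -0.4] open 0.802 gf 0.0 t 5.50
delta cm [-0.02, -0.07, -0.12] yaw -0.078
packer_a 0.92 c [ 545.9 -156.9] size [ 50.2 119.1] ang 2.01 [[519.0, -98.0], [523.0, -217.0], [573.0, -215.0], [569.0, -96.0]]
```

View pics/w3.png

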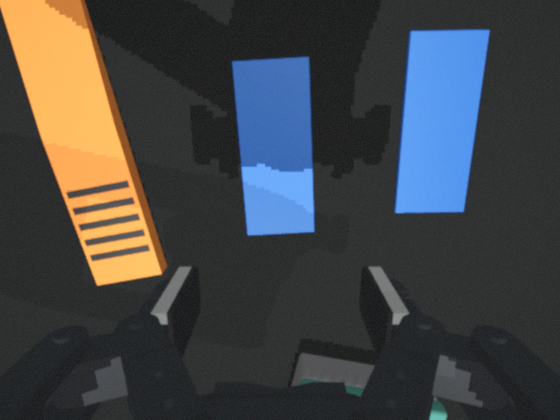

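```bash
python3 -c "
from h import *
go(547.5,-202,-1,1.606)"
```

```text
at [ 548.7 -197.8  108.8] yaw 1.548 F [ 0.9 -0.7  0.3] open 0.796 gf 0.0 t 5.60
delta cm [-0.42, -0.11, 10.98] yaw -0.058
```

>>> play_rows([
  {"delta_pos": [-0.42, -0.11, 4], "yaw": -0.058, "jaw": 74},
  {"delta_pos": [-0.42, -0.11, 7.5], "yaw": -0.058, "jaw": 74},
  {"delta_pos": [-0.42, -0.11, 9.5], "yaw": -0.058, "jaw": 74},
  {"delta_pos": [-0.42, -0.11, 10.3], "yaw": -0.058, "jaw": 74},
  {"delta_pos": [-0.42, -0.11, 10.7], "yaw": -0.058, "jaw": 74},
  {"delta_pos": [-0.42, -0.11, 10.95], "yaw": -0.058, "jaw": 74},
  {"delta_pos": [-0.42, -0.11, 10.95], "yaw": -0.058, "jaw": 74},
  {"delta_pos": [-0.42, -0.11, 10.95], "yaw": -0.058, "jaw": 74},
])

```text
clock: 6.4
eef_pos: [548.3, -202.3, 0.3]
tcp_rot: [3.14, 0.001, 1.603]
contact_force: [-0.3, -1.7, -1.2]
opening: 0.739
grasp_force: 0.0
```

>>> play_rows([
  {"delta_pos": [0, 0, 0], "yaw": 0, "jaw": 60},
  {"delta_pos": [0, 0, 0], "yaw": 0, "jaw": 50},
  {"delta_pos": [0, 0, 0], "yaw": 0, "jaw": 50},
  {"delta_pos": [0, 0, 0], "yaw": 0, "jaw": 50},
  {"delta_pos": [0, 0, 0], "yaw": 0, "jaw": 50},
  {"delta_pos": [0, 0, 0], "yaw": 0, "jaw": 50},
  {"delta_pos": [0, 0, 0], "yaw": 0, "jaw": 50},
  {"delta_pos": [0, 0, 0], "yaw": 0, "jaw": 50},
], grip_force=40)

```text
clock: 7.2
eef_pos: [548.1, -202.3, 0.5]
tcp_rot: [3.14, 0.0, 1.603]
contact_force: [-1.5, 1.0, 9.1]
opening: 0.556
grasp_force: 39.6
```

```bash
python3 -c "
from h import *
go(613.8,60,25,1.659)"
```

```text
at [ 5.481e+02 -2.023e+02  5.000e-01] yaw 1.603 F [-1.5  1.   9.1] open 0.556 gf 39.6 t 7.20
delta cm [26.00, 7.42, -2.45] yaw -0.056
```

>>> play_rows([
  {"delta_pos": [0, 0, -2], "yaw": 0, "jaw": 50},
  {"delta_pos": [3, 0.8, -3], "yaw": -0.056, "jaw": 50},
  {"delta_pos": [8, 2.5, -3], "yaw": -0.056, "jaw": 50},
  {"delta_pos": [13, 4, -3], "yaw": -0.056, "jaw": 50},
  {"delta_pos": [18, 5.5, -3], "yaw": -0.056, "jaw": 50},
  {"delta_pos": [22, 6.5, -3], "yaw": -0.056, "jaw": 50},
  {"delta_pos": [25, 7.2, -2.5], "yaw": -0.056, "jaw": 50},
  {"delta_pos": [26, 7.4, -2.5], "yaw": -0.056, "jaw": 50},
])

```text
clock: 8.0
eef_pos: [613.4, 63.4, 24.3]
tcp_rot: [3.141, -0.0, 1.662]
contact_force: [1.0, 0.1, -0.9]
opening: 0.555
grasp_force: 41.2
```

Run:
```python
from h import *
go(606.8,139.7,5,1.659)
im,d=vision.grab_frame("top"); P=cloud("top",d)
flat("top","packer_a",30,[612,100])
im,d=vision.grab_frame("side");flat("side","packer_a",30,[612,100]);Q=cloud("side",d)
save("s4",im[130:280,200:400].repeat(3,0).repeat(3,1))
for n,PP in(("top",P),("side",Q)):
  for o in vision.cut_out(n,"packer_a"):
    q=PP[o["region"]];print(n,o["conf"],np.nanmedian(q,0).round(1))
```

```text
at [613.4  63.4  24.3] yaw 1.662 F [ 1.   0.1 -0.9] open 0.555 gf 41.2 t 8.00
delta cm [7.66, 0.04, 1.93] yaw 0.003
packer_a 0.63 c [612.6 120. ] size [23.  14.5] ang 88.15 [[605.0, 109.0], [619.0, 108.0], [620.0, 131.0], [606.0, 132.0]]
packer_a 0.61 c [620.4  79.8] size [87.6 44.3] ang 74.71 [[588.0, 43.0], [630.0, 32.0], [653.0, 116.0], [611.0, 128.0]]
top 0.74 [ 656.3 -137.5    4.7]
top 0.63 [612.9 121.5  28. ]
side 0.83 [ 656.3 -147.1    4.3]
side 0.61 [614.1  73.   27.9]
side 0.33 [ 420.1 -166.7   11.5]
```

View pics/s4.png

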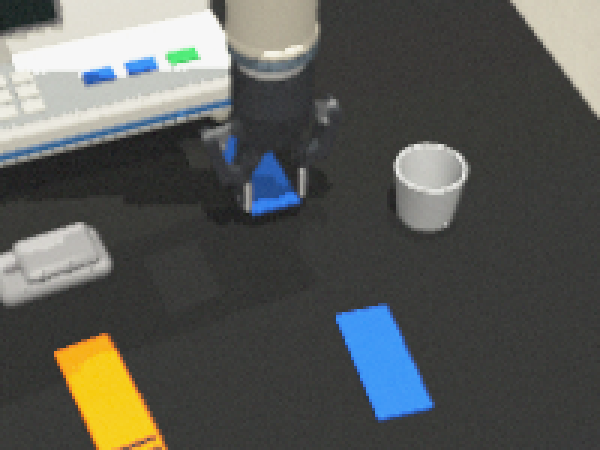

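>>> play_rows([
  {"delta_pos": [0, 0, 1.2], "yaw": 0, "jaw": 50},
  {"delta_pos": [0, 0, 2], "yaw": 0, "jaw": 50},
  {"delta_pos": [1.3, 0, 2], "yaw": 0, "jaw": 50},
  {"delta_pos": [3, 0, 2], "yaw": 0, "jaw": 50},
  {"delta_pos": [4.6, 0, 2], "yaw": 0, "jaw": 50},
  {"delta_pos": [6.2, 0, 2], "yaw": 0, "jaw": 50},
  {"delta_pos": [7.3, 0, 2], "yaw": 0, "jaw": 50},
  {"delta_pos": [7.6, 0, 2], "yaw": 0, "jaw": 50},
])

```text
clock: 9.1
eef_pos: [606.1, 137.9, 4.6]
tcp_rot: [3.141, -0.0, 1.662]
contact_force: [-0.9, -0.2, 0.3]
opening: 0.555
grasp_force: 41.2
```

>>> play_rows([
  {"delta_pos": [0, 0, 0], "yaw": 0, "jaw": 50},
  {"delta_pos": [0, 0, 0.15], "yaw": 0, "jaw": 50},
  {"delta_pos": [0, 0, 0.35], "yaw": 0, "jaw": 50},
  {"delta_pos": [0, 0, 0.4], "yaw": 0, "jaw": 50},
  {"delta_pos": [0, 0, 0.4], "yaw": 0, "jaw": 50},
  {"delta_pos": [0, 0, 0.4], "yaw": 0, "jaw": 50},
  {"delta_pos": [0, 0, 0.4], "yaw": 0, "jaw": 50},
  {"delta_pos": [0, 0, 0.4], "yaw": 0, "jaw": 50},
])

```text
clock: 9.9
eef_pos: [606.4, 135.4, 0.6]
tcp_rot: [3.141, 0.0, 1.659]
contact_force: [-0.9, 0.2, 5.5]
opening: 0.552
grasp_force: 42.4
```

>>> play_rows([
  {"delta_pos": [0.3, 0, -0.05], "yaw": 0, "jaw": 50},
  {"delta_pos": [0.7, 0, -0.05], "yaw": 0, "jaw": 50},
  {"delta_pos": [0.7, 0, -0.05], "yaw": 0, "jaw": 50},
  {"delta_pos": [0.7, 0, -0.05], "yaw": 0, "jaw": 75},
  {"delta_pos": [0.7, 0, -0.1], "yaw": 0, "jaw": 75},
  {"delta_pos": [0.7, 0, -0.1], "yaw": 0, "jaw": 75},
  {"delta_pos": [0.7, 0, -1.5], "yaw": 0, "jaw": 75},
  {"delta_pos": [0.7, 0, -4], "yaw": 0, "jaw": 75},
])

```text
clock: 10.7
eef_pos: [604.3, 142.5, 39.9]
tcp_rot: [-3.138, 0.0, 1.66]
contact_force: [-0.4, 0.4, -0.2]
opening: 0.749
grasp_force: 0.0
```

```bash
python3 -c "
from h import *
go(430,-200,110,1.745)"
```

```text
at [604.3 142.5  39.9] yaw 1.660 F [-0.4  0.4 -0.2] open 0.749 gf 0.0 t 10.70
delta cm [-32.57, -20.40, -7.01] yaw -0.085
```

>>> play_rows([
  {"delta_pos": [-2, 0, -6], "yaw": 0, "jaw": 80},
  {"delta_pos": [-32.6, -20.4, -7], "yaw": -0.085, "jaw": 80},
  {"delta_pos": [-32.6, -20.4, -7], "yaw": -0.085, "jaw": 80},
  {"delta_pos": [-32.6, -20.4, -7], "yaw": -0.085, "jaw": 80},
  {"delta_pos": [-32.6, -20.4, -7], "yaw": -0.085, "jaw": 80},
  {"delta_pos": [-32.6, -20.4, -7], "yaw": -0.085, "jaw": 80},
  {"delta_pos": [-32.6, -20.4, -7], "yaw": -0.085, "jaw": 80},
  {"delta_pos": [-32.6, -20.4, -7], "yaw": -0.085, "jaw": 80},
])

```text
clock: 11.5
eef_pos: [440.8, -182.3, 110.3]
tcp_rot: [3.14, 0.001, 1.745]
contact_force: [0.9, -0.5, 0.2]
opening: 0.796
grasp_force: 0.0
```

Run:
```python
from h import *
go(430,-212,110,1.745)
for n in("top","side"):
    im,d=vision.grab_frame(n); flat(n,"packer_a",5,[602,190])
    if n=="side": save("s5",im[140:240,220:320].repeat(5,0).repeat(5,1))
im,d=vision.grab_frame("wrist");flat("wrist","wedge",13,[418,-148])
```

```text
at [ 440.8 -182.3  110.3] yaw 1.745 F [ 0.9 -0.5  0.2] open 0.796 gf 0.0 t 11.50
delta cm [-2.74, -1.58, 0.03] yaw -0.000
packer_a 0.71 c [602.3 164.5] size [49.3 68.1] ang 5.36 [[575.0, 196.0], [581.0, 128.0], [630.0, 133.0], [624.0, 201.0]]
packer_a 0.88 c [602.4 177.1] size [ 52.6 105.9] ang 6.58 [[570.0, 227.0], [582.0, 122.0], [635.0, 128.0], [622.0, 233.0]]
wedge 0.9 c [ 419.  -149.3] size [ 50.5 194.4] ang 10.0 [[377.0, -58.0], [411.0, -249.0], [461.0, -241.0], [427.0, -49.0]]
```

View pics/s5.png

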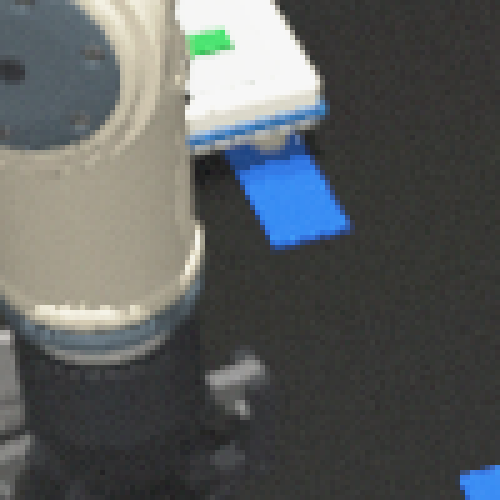

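```bash
python3 -c "
from h import *
go(430,-210.5,4,1.745)"
```

```text
at [ 442.3 -180.2  109.5] yaw 1.745 F [ 0.5 -0.2 -0.4] open 0.805 gf 0.0 t 11.80
delta cm [-2.77, -1.74, 10.55] yaw -0.000
```

>>> play_rows([
  {"delta_pos": [-2.75, -1.75, 2], "yaw": 0, "jaw": 74},
  {"delta_pos": [-2.75, -1.75, 6], "yaw": 0, "jaw": 74},
  {"delta_pos": [-2.75, -1.75, 8.5], "yaw": 0, "jaw": 74},
  {"delta_pos": [-2.75, -1.75, 10], "yaw": 0, "jaw": 74},
  {"delta_pos": [-2.75, -1.75, 10.5], "yaw": 0, "jaw": 74},
  {"delta_pos": [-2.75, -1.75, 10.55], "yaw": 0, "jaw": 74},
  {"delta_pos": [-2.75, -1.75, 10.55], "yaw": 0, "jaw": 74},
  {"delta_pos": [-2.75, -1.75, 10.55], "yaw": 0, "jaw": 60},
])

```text
clock: 12.6
eef_pos: [430.0, -210.7, 4.4]
tcp_rot: [3.14, 0.001, 1.745]
contact_force: [-0.6, -0.2, -0.0]
opening: 0.605
grasp_force: 0.0
```

>>> play_rows([
  {"delta_pos": [0, 0, 0], "yaw": 0, "jaw": 50},
  {"delta_pos": [0, 0, 0], "yaw": 0, "jaw": 50},
  {"delta_pos": [0, 0, 0], "yaw": 0, "jaw": 50},
  {"delta_pos": [0, 0, 0], "yaw": 0, "jaw": 50},
  {"delta_pos": [0, 0, 0], "yaw": 0, "jaw": 50},
  {"delta_pos": [0, 0, 0], "yaw": 0, "jaw": 50},
  {"delta_pos": [0, 0, -1], "yaw": 0, "jaw": 50},
  {"delta_pos": [0, 0, -3], "yaw": 0, "jaw": 50},
], grip_force=90)

```text
clock: 13.4
eef_pos: [428.6, -210.5, 33.8]
tcp_rot: [-3.14, -0.001, 1.745]
contact_force: [0.5, -0.3, -0.5]
opening: 0.546
grasp_force: 92.7
```

```bash
python3 -c "
from h import *
go(619,-120,40,1.659);go(619.1,0,14,1.659)"
```

```text
at [ 428.6 -210.5   33.8] yaw 1.745 F [ 0.5 -0.3 -0.5] open 0.546 gf 92.7 t 13.40
delta cm [5.61, 20.32, -0.62] yaw 0.086
at [ 428.6 -210.5   33.8] yaw 1.745 F [ 0.5 -0.3 -0.5] open 0.546 gf 92.7 t 13.40
delta cm [17.43, 22.40, 1.98] yaw 0.086
```

>>> play_rows([
  {"delta_pos": [0, 3, -1], "yaw": 0, "jaw": 50},
  {"delta_pos": [1, 7, -1], "yaw": 0.086, "jaw": 50},
  {"delta_pos": [3, 11, -1], "yaw": 0.086, "jaw": 50},
  {"delta_pos": [5, 15, -1], "yaw": 0.086, "jaw": 50},
  {"delta_pos": [8, 18.5, -1], "yaw": 0.086, "jaw": 50},
  {"delta_pos": [11.5, 21, -1], "yaw": 0.086, "jaw": 50},
  {"delta_pos": [15, 22.4, -0.5], "yaw": 0.086, "jaw": 50},
  {"delta_pos": [17.4, 22.4, 0], "yaw": 0.086, "jaw": 50},
])

```text
clock: 14.2
eef_pos: [621.9, 1.9, 34.7]
tcp_rot: [3.138, 0.0, 1.66]
contact_force: [-1.2, 0.9, -1.9]
opening: 0.546
grasp_force: 92.8
```

Run:
```python
from h import *
go(619.1,0,10.5,1.659)
for n in("top","side"):
    im,d=vision.grab_frame(n); P=cloud(n,d)
    for o in vision.cut_out(n,"wedge")[:1]:
        q=P[o["region"]];q=q[~np.isnan(q[:,0])];print(n,o["conf"],[np.round(x,1) for x in cv2.minAreaRect(q[:,:2].astype(np.float32))])
        for lo in range(-80,200,40):
            k=q[(q[:,1]>lo)&(q[:,1]<=lo+40)]; 
            if len(k)>5: print(lo+20,len(k),np.median(k,0).round(1))
    print(n,[(o["conf"],np.round(ray(n,o["uv"],26),1)) for o in vision.landmark_of(n,"wedge_nose")[:1]])
```

```text
at [621.9   1.9  34.7] yaw 1.660 F [-1.2  0.9 -1.9] open 0.546 gf 92.8 t 14.20
delta cm [-0.17, -0.30, 2.42] yaw 0.001
top 0.94 [array([616.8, 101.6]), array([ 58.3, 128.3]), np.float64(6.7)]
60 37 [623.6  50.3  40.5]
100 140 [611.  109.4  37.6]
140 237 [608.3 139.8  34.9]
180 23 [606.8 162.6  31.9]
top [(0.64, array([610.2, 168.7,  26. ]))]
side 0.56 [array([599.6,  75.5]), array([ 70.3, 232.5]), np.float64(6.5)]
-20 227 [618.7 -23.5  40.4]
20 112 [623.2  16.3  40.8]
60 32 [625.4  52.3  40.7]
100 11 [598.4 117.4  35.8]
140 91 [598.6 142.1  33.2]
180 8 [598.8 160.8  28.4]
side [(0.75, array([599.5, 161. ,  26. ]))]
```

>>> play_rows([
  {"delta_pos": [-0.1, -0.25, 1], "yaw": 0, "jaw": 50},
  {"delta_pos": [-0.1, -0.25, 1.8], "yaw": 0, "jaw": 50},
  {"delta_pos": [-0.1, -0.25, 2.2], "yaw": 0, "jaw": 50},
  {"delta_pos": [-0.1, -0.25, 2.4], "yaw": 0, "jaw": 50},
  {"delta_pos": [-0.1, -0.25, 2.4], "yaw": 0, "jaw": 50},
  {"delta_pos": [-0.1, -0.25, 2.4], "yaw": 0, "jaw": 50},
  {"delta_pos": [-0.1, -0.25, 2.4], "yaw": 0, "jaw": 50},
  {"delta_pos": [-0.1, -0.25, 2.4], "yaw": 0, "jaw": 50},
])

```text
clock: 15.3
eef_pos: [617.6, -1.8, 9.7]
tcp_rot: [3.141, 0.0, 1.659]
contact_force: [0.3, 0.1, 0.2]
opening: 0.545
grasp_force: 92.9
```

Run:
```python
from h import *
go(614,58,9.5,1.659)
im,d=vision.grab_frame("side")
flat("side","packer_a",5,[602,190])
print([(o["conf"],np.round(ray("side",o["uv"],6),1)) for o in vision.landmark_of("side","wedge_nose")[:1]])
```

```text
at [617.6  -1.8   9.7] yaw 1.659 F [0.3 0.1 0.2] open 0.545 gf 92.9 t 15.30
delta cm [5.99, 0.17, 0.02] yaw -0.000
packer_a 0.49 c [599.9 192.5] size [54.4 53.2] ang 81.95 [[570.0, 169.0], [622.0, 162.0], [630.0, 216.0], [577.0, 223.0]]
[(0.84, array([607.3, 167.3,   6. ]))]
```

>>> play_rows([
  {"delta_pos": [1, 0, 0], "yaw": 0, "jaw": 50},
  {"delta_pos": [2, 0, 0], "yaw": 0, "jaw": 50},
  {"delta_pos": [3, 0, 0], "yaw": 0, "jaw": 50},
  {"delta_pos": [4, 0, 0], "yaw": 0, "jaw": 50},
  {"delta_pos": [5, 0, 0], "yaw": 0, "jaw": 50},
  {"delta_pos": [6, 0, 0], "yaw": 0, "jaw": 50},
  {"delta_pos": [6.5, 0, 0], "yaw": 0, "jaw": 50},
  {"delta_pos": [6.5, 0, 0], "yaw": 0, "jaw": 50},
])

```text
clock: 16.25
eef_pos: [611.6, 63.9, 9.6]
tcp_rot: [3.141, -0.0, 1.66]
contact_force: [-0.2, 1.0, 1.1]
opening: 0.549
grasp_force: 93.0
```

>>> play_rows([
  {"delta_pos": [0.2, 0, 0], "yaw": 0, "jaw": 50},
  {"delta_pos": [0.4, 0, 0], "yaw": 0, "jaw": 50},
  {"delta_pos": [0.6, 0, 0], "yaw": 0, "jaw": 50},
  {"delta_pos": [0.8, 0, 0], "yaw": 0, "jaw": 50},
  {"delta_pos": [1, 0, 0], "yaw": 0, "jaw": 50},
  {"delta_pos": [1.2, 0, 0], "yaw": 0, "jaw": 50},
  {"delta_pos": [1.4, 0, 0], "yaw": 0, "jaw": 50},
  {"delta_pos": [1.4, 0, 0], "yaw": 0, "jaw": 50},
])

```text
clock: 17.05
eef_pos: [610.5, 77.2, 9.5]
tcp_rot: [3.141, -0.0, 1.659]
contact_force: [0.0, 0.3, 0.9]
opening: 0.543
grasp_force: 93.1
```

>>> play_rows([
  {"delta_pos": [0.15, 0, 0.02], "yaw": 0, "jaw": 50},
  {"delta_pos": [0.3, 0, 0.02], "yaw": 0, "jaw": 50},
  {"delta_pos": [0.45, 0, 0.02], "yaw": 0, "jaw": 50},
  {"delta_pos": [0.6, 0, 0.02], "yaw": 0, "jaw": 50},
  {"delta_pos": [0.75, 0, 0.02], "yaw": 0, "jaw": 50},
  {"delta_pos": [0.9, 0, 0.02], "yaw": 0, "jaw": 50},
  {"delta_pos": [1.0, 0, 0.02], "yaw": 0, "jaw": 50},
  {"delta_pos": [1.0, 0, 0.02], "yaw": 0, "jaw": 50},
])

```text
clock: 17.85
eef_pos: [609.6, 87.0, 9.4]
tcp_rot: [3.141, -0.0, 1.659]
contact_force: [1.8, -1.9, 3.3]
opening: 0.55
grasp_force: 93.3
```

>>> play_rows([
  {"delta_pos": [0.1, 0, 0], "yaw": 0, "jaw": 50},
  {"delta_pos": [0.2, 0, 0], "yaw": 0, "jaw": 50},
  {"delta_pos": [0.3, 0, 0], "yaw": 0, "jaw": 50},
  {"delta_pos": [0.4, 0, 0], "yaw": 0, "jaw": 50},
  {"delta_pos": [0.5, 0, 0], "yaw": 0, "jaw": 50},
  {"delta_pos": [0.6, 0, 0], "yaw": 0, "jaw": 50},
  {"delta_pos": [0.6, 0, 0], "yaw": 0, "jaw": 50},
  {"delta_pos": [0.6, 0, 0], "yaw": 0, "jaw": 50},
])

```text
clock: 18.65
eef_pos: [609.2, 92.8, 9.5]
tcp_rot: [3.141, 0.0, 1.659]
contact_force: [-0.0, -3.8, 6.0]
opening: 0.543
grasp_force: 93.6
```

>>> play_rows([
  {"delta_pos": [0, 0, -0.04], "yaw": 0, "jaw": 50},
  {"delta_pos": [0.1, 0, -0.04], "yaw": 0, "jaw": 50},
  {"delta_pos": [0.2, 0, -0.04], "yaw": 0, "jaw": 50},
  {"delta_pos": [0.3, 0, -0.04], "yaw": 0, "jaw": 50},
  {"delta_pos": [0.3, 0, -0.04], "yaw": 0, "jaw": 50},
  {"delta_pos": [0.3, 0, -0.04], "yaw": 0, "jaw": 50},
  {"delta_pos": [0.3, 0, -0.04], "yaw": 0, "jaw": 50},
  {"delta_pos": [0.3, 0, -0.04], "yaw": 0, "jaw": 50},
])

```text
clock: 19.45
eef_pos: [608.7, 95.9, 9.7]
tcp_rot: [-3.142, -0.0, 1.659]
contact_force: [0.1, -1.8, 5.2]
opening: 0.546
grasp_force: 93.4
```

Run:
```python
from h import *
s=r.sense();print(s["wrist_torque"],s["contact_force"])
im,d=vision.grab_frame("side"); save("s6",im[140:260,220:340].repeat(4,0).repeat(4,1))
flat("side","packer_a",5,[602,190]); flat("side","wedge",18,[605,130])
```

```text
[-0.1869948  -0.08907642  0.00601655] [ 0.09042028 -1.80153074  5.17616884]
wedge 0.78 c [617.4  97.2] size [111.8  53.8] ang 75.12 [[577.0, 50.0], [629.0, 36.0], [658.0, 144.0], [606.0, 158.0]]
```

View pics/s6.png

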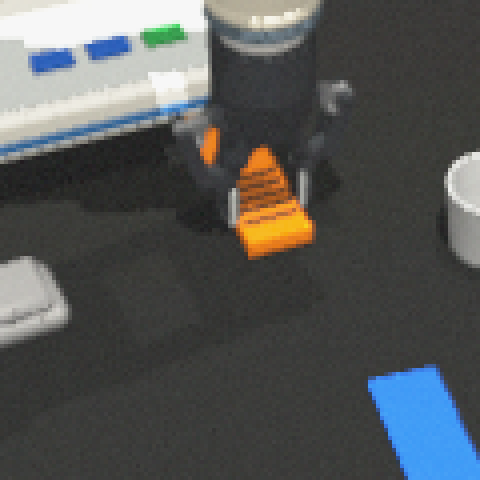

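>>> play_rows([
  {"delta_pos": [0.1, 0, -0.03], "yaw": 0, "jaw": 50},
  {"delta_pos": [0.2, 0, -0.03], "yaw": 0, "jaw": 50},
  {"delta_pos": [0.3, 0, -0.03], "yaw": 0, "jaw": 50},
  {"delta_pos": [0.4, 0, -0.03], "yaw": 0, "jaw": 50},
  {"delta_pos": [0.5, 0, -0.03], "yaw": 0, "jaw": 50},
  {"delta_pos": [0.5, 0, -0.03], "yaw": 0, "jaw": 50},
  {"delta_pos": [0.5, 0, -0.03], "yaw": 0, "jaw": 50},
  {"delta_pos": [0.5, 0, -0.03], "yaw": 0, "jaw": 50},
])

```text
clock: 20.4
eef_pos: [608.3, 100.9, 10.0]
tcp_rot: [-3.142, -0.0, 1.659]
contact_force: [0.9, -1.9, 3.6]
opening: 0.551
grasp_force: 93.3
```

>>> play_rows([
  {"delta_pos": [0.1, 0, 0], "yaw": 0, "jaw": 50},
  {"delta_pos": [0.2, 0, 0], "yaw": 0, "jaw": 50},
  {"delta_pos": [0.3, 0, 0], "yaw": 0, "jaw": 50},
  {"delta_pos": [0.4, 0, 0], "yaw": 0, "jaw": 50},
  {"delta_pos": [0.5, 0, 0], "yaw": 0, "jaw": 50},
  {"delta_pos": [0.6, 0, 0], "yaw": 0, "jaw": 50},
  {"delta_pos": [0.6, 0, 0], "yaw": 0, "jaw": 50},
  {"delta_pos": [0.6, 0, 0], "yaw": 0, "jaw": 50},
])

```text
clock: 21.2
eef_pos: [608.0, 106.5, 10.2]
tcp_rot: [3.141, 0.0, 1.659]
contact_force: [1.2, -6.3, 6.8]
opening: 0.545
grasp_force: 93.6
```

>>> play_rows([
  {"delta_pos": [0.05, 0, 0], "yaw": 0, "jaw": 50},
  {"delta_pos": [0.1, 0, 0], "yaw": 0, "jaw": 50},
  {"delta_pos": [0.15, 0, 0], "yaw": 0, "jaw": 50},
  {"delta_pos": [0.2, 0, 0], "yaw": 0, "jaw": 50},
  {"delta_pos": [0.25, 0, 0], "yaw": 0, "jaw": 50},
  {"delta_pos": [0.3, 0, 0], "yaw": 0, "jaw": 50},
  {"delta_pos": [0.3, 0, 0], "yaw": 0, "jaw": 50},
  {"delta_pos": [0.3, 0, 0], "yaw": 0, "jaw": 50},
])

```text
clock: 22.0
eef_pos: [607.9, 108.9, 10.3]
tcp_rot: [3.141, 0.001, 1.659]
contact_force: [1.1, -9.1, 6.9]
opening: 0.546
grasp_force: 93.7
```

Run:
```python
from h import *
s=r.sense();print(s["wrist_torque"],s["contact_force"],s["tcp_rot"])
im,d=vision.grab_frame("top"); P=cloud("top",d)
flat("top","wedge",16,[605,150])
im,d=vision.grab_frame("side"); flat("side","wedge",18,[605,130]); Q=cloud("side",d)
for n,PP in (("top",P),("side",Q)):
  for o in vision.cut_out(n,"wedge")[:1]:
    q=PP[o["region"]];q=q[~np.isnan(q[:,0])]
    for lo in range(20,200,20):
        k=q[(q[:,1]>lo)&(q[:,1]<=lo+20)]
        if len(k)>5: print(n,lo,len(k),np.median(k,0).round(1))
im,d=vision.grab_frame("wrist"); save("w7",im)
```

```text
[-1.53282901 -0.22005571 -0.0473511 ] [ 1.07013202 -9.06943144  6.9472654 ] [3.14113574e+00 1.12973873e-03 1.65902566e+00]
wedge 0.58 c [616.7 111.5] size [113.5  51.2] ang 75.22 [[577.0, 63.0], [627.0, 50.0], [656.0, 160.0], [606.0, 173.0]]
side 60 83 [607.7  73.3  14.7]
side 80 81 [607.   89.8  17.3]
side 100 67 [610.3 110.   17.5]
side 120 52 [610.4 129.9  17.8]
side 140 36 [617.4 149.6  17.5]
side 160 15 [619.  167.9  16.8]
side 180 15 [587.5 191.5  16.1]
```

View pics/w7.png

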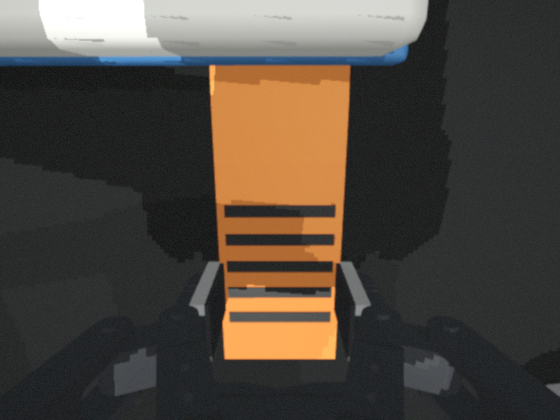

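>>> play_rows([
  {"delta_pos": [0.05, 0, 0], "yaw": 0, "jaw": 50},
  {"delta_pos": [0.1, 0, 0], "yaw": 0, "jaw": 50},
  {"delta_pos": [0.15, 0, 0], "yaw": 0, "jaw": 50},
  {"delta_pos": [0.2, 0, 0], "yaw": 0, "jaw": 50},
  {"delta_pos": [0.25, 0, 0], "yaw": 0, "jaw": 50},
  {"delta_pos": [0.3, 0, 0], "yaw": 0, "jaw": 50},
  {"delta_pos": [0.3, 0, 0], "yaw": 0, "jaw": 50},
  {"delta_pos": [0.3, 0, 0], "yaw": 0, "jaw": 50},
])

```text
clock: 23.15
eef_pos: [607.7, 110.2, 10.2]
tcp_rot: [3.141, 0.003, 1.66]
contact_force: [2.2, -18.5, 7.1]
opening: 0.546
grasp_force: 93.7
```

Run:
```python
from h import *
s=r.sense();print(s["wrist_torque"],s["contact_force"],s["eef_pos"])
```

```text
[-3.04814814 -0.48518113 -0.03436118] [  2.17612866 -18.54446008   7.11927423] [607.72656534 110.21032095  10.2478074 ]
```

>>> play_rows([
  {"delta_pos": [0.05, 0, 0], "yaw": 0, "jaw": 50},
  {"delta_pos": [0.05, 0, 0], "yaw": 0, "jaw": 50},
  {"delta_pos": [0.05, 0, 0], "yaw": 0, "jaw": 50},
  {"delta_pos": [0.05, 0, 0], "yaw": 0, "jaw": 50},
  {"delta_pos": [0.05, 0, 0], "yaw": 0, "jaw": 50},
  {"delta_pos": [0.05, 0, 0], "yaw": 0, "jaw": 50},
  {"delta_pos": [0.05, 0, 0], "yaw": 0, "jaw": 50},
  {"delta_pos": [0.05, 0, 0], "yaw": 0, "jaw": 50},
])

```text
clock: 23.95
eef_pos: [607.7, 110.4, 10.3]
tcp_rot: [3.141, 0.003, 1.66]
contact_force: [2.4, -19.4, 7.5]
opening: 0.541
grasp_force: 93.8
```

Run:
```python
from h import *
s=r.sense();print(s["wrist_torque"],s["contact_force"],s["eef_pos"])
im,d=vision.grab_frame("wrist"); P=cloud("wrist",d)
flat("wrist","wedge",18,[605,130])
for o in vision.cut_out("wrist","packer_a"): 
    q=P[o["region"]]; print("packer",o["conf"],o["uv"],o["region"].sum(),np.nanmedian(q,0).round(1))
for n in("side","top"):
    im,d=vision.grab_frame(n); P=cloud(n,d)
    for t in("packer_a","mouse","steel_cup","cuvette_box"):
        for o in vision.cut_out(n,t)[:2]: print(n,t,round(o["conf"],2),np.round(o["uv"]),np.nanmedian(P[o["region"]],0).round(0))
    b=(im[...,2].astype(int)>im[...,0]+60)&(P[...,1]<215)&(P[...,1]>100)&(P[...,2]<12)
    print(n,"blue low",b.sum(),np.nanpercentile(P[b],[5,50,95],axis=0).round(0) if b.sum() else '')
```

```text
[-3.38233244 -0.48158548 -0.00839117] [  2.37150106 -19.42412958   7.53683819] [607.69314759 110.39845761  10.27263659]
wedge 0.61 c [604.5 133.7] size [ 49.9 120.4] ang 5.11 [[574.0, 191.0], [585.0, 72.0], [635.0, 76.0], [624.0, 196.0]]
side packer_a 0.64 [330. 249.] [ 657. -147.    4.]
side mouse 0.98 [218. 218.] [389.  30.  26.]
side steel_cup 0.6 [338. 190.] [764.  25.  37.]
side cuvette_box 0.75 [342. 324.] [ 606. -380.   43.]
side blue low 2178 [[1316.  104. -400.]
 [1320.  155. -176.]
 [1324.  209.   -4.]]
top packer_a 0.77 [332. 187.] [ 657. -142.    5.]
top mouse 0.44 [407. 203.] [ 605. -364.   43.]
top steel_cup 0.96 [268. 151.] [772.  31.  16.]
top cuvette_box 0.72 [409. 198.] [ 605. -363.   43.]
top blue low 0
```

```bash
python3 -c "
from h import *
print(r.sign_off())"
```

```text
the job is handed in; nothing more can be done
None
```

I slid one packer flat under the seized foot, since the gap came to about 16 mm, and pushed the wedge in square over it until it bound; I handed in at about 24 s, still gripping the wedge and pushing with about 19 N, without touching the mouse, cup or cuvette box (the packer was last seen before the wedge went in, and may have been dragged slightly inward since).

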